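# Set out the coating tray

## Robot

A 6-joint arm with a two-finger parallel gripper is mounted at the origin on a cart in front of the work surface, level with it; the furniture and walls round the work are solid. World frame = base frame: x ahead of the robot, y to its left, z up, the work surface at z = 0. Lengths are in m, angles in rad, forces in N, time in s.
With the tool pointing down it reaches from about 0.375 to 0.9 m from the base axis. Payload 3.1 kg.
Tool frame: the origin (TCP) lies midway between the tips of the shut fingers; the grasp point (between the pads) lies 19 mm behind it (manip.grasp_offset is the distance from the TCP to the grasp point, in m); z points along the fingers, y is the line along which they close (so a half turn about z gives the same grasp; the last joint's range is limited). The gripper opens to 85 mm and grips with 20 to 120 N. Pads are 22 mm wide; open, the fingers measure 114 mm over their backs; the gripper's body (76 mm by 85 mm) begins 54 mm behind the grasp point. The pads swing forward as they close: fully open they stand 13 mm farther back than shut.
Start: joints at [1.073, 0.527, 1.433, -0, 1.181, -0.178], TCP at [0.196, 0.593, 0.231] pointing down, gripper open.
Joint ranges: [-3.08, 3.08], [-0.75, 2.2], [0.22, 2.44], [-1.43, 4.57], [0, 2.65], [-2.85, 2.85]. Speed limits (rad/s): [2.79, 2.79, 3.14, 3.14, 3.14, 3.14].

## Interface

Orientations are given as a unit quaternion [x, y, z, w].
In Python, from station import sensors, cams, order, manip gives the robot as it stands.
- The arm moves only by the tool move_arm, never from a script. Its argument "targets" is a list of rows, each an object of numbers: "dx", "dy", "dz": the shift along the world's x, y, z normalised to -1 to 1, where 1 is 25 mm; "rx", "ry", "rz": the turn, a rotation vector about the world's x, y, z normalised to -1 to 1, where 1 is 30 degrees. A call has exactly 10 rows; each row shifts and turns the commanded pose from where the row before left it; what a row does not reach is not made up. A row lasts 1/8 s, in which the tool goes at most 62.5 mm and 10.7 degrees, less where a joint would pass 70% of its speed; a pose out of reach is approached as far as the arm can. A call with a number of a shift or a turn outside -1 to 1 is refused whole. A call with a gripper value outside its range is refused whole. "claw" is the opening in per cent of the stroke, from 0 (shut) to 100 (fully open), set as the call begins (left out, the last holds). The fingers move at their own pace and stop on an object; "newtons" is the grip in N (left out, the last holds). Time passes only in rows, so rows that do not move let the fingers close, or fill a call up. It gives the time, the measured TCP pose, the force, the opening and the grip force at its end, in the units of the state.
- sensors.sense(): the state, without advancing time (a new reading comes with each control period).
- cams.snapshot(name): name is "scene" or "top"; returns the picture (400x640x3 uint8, red, green, blue); there is no depth.
- cams.camera_model(name): a dict with "fx", "fy", "cx", "cy" (pixels), "extrinsics" (4x4, takes a point from world to camera coordinates). Camera axes: x right, y down, z forward; pixel columns grow to the right and rows downward; lengths in m; the calibration is good to about 2 mm. A picture is of the moment at which its call begins. camera_model takes no time and is no camera call.
- order.sign_off(): hands the job in; it is judged then, once.
The state is a dict: "t": time; "q": joint angles; "qd": joint speeds; "tau": joint torques, N m; "tcp_pos": TCP position; "tool_rot": TCP orientation; "force": force on the tool from outside, world axes, zero at the start; "ft_torque": the same for the moment, N m; "finger_gap": opening from 0.0 (shut) to 1.0 (fully open); "gripper_force": force on a finger pad.
Only numpy, scipy, OpenCV 4.12 (cv2) and the standard library are available. Lean on these libraries where they do the work, as an engineer would, in place of code of your own. Each camera call takes 0.05 s, during which the arm holds its last target. There are 200 camera calls.

## Task

Set out the six-compartment wooden tray for a coating session with the things that stand on the green cutting mat, left and right as seen from the robot: stand the pigment pot in the compartment directly left of the glass beaker and the black film can in the one directly right of the beaker; stand the large amber bottle directly left of the white funnel and the small amber bottle directly right of the funnel; then stand the white film can on the middle of the pigment pot's lid. Everything must end upright and let go, and the beaker, the funnel, the pin tin and the black spring clip stay where they are.

Things in the scene. Friction and masses are not known exactly. Their poses are not given: they have to be found in the camera images.
- tray: fixed plywood tray, 180 x 268 mm, walls 16 mm high, 4 mm thick: two rows of three compartments, 84 mm square inside, 88 mm centre to centre. Origin: middle of the underside; x to the rear (away from robot), y left, z up. Row centres at x = -44, +44 mm; columns at y = +88 (left), 0 (beaker, funnel), -88 mm (right). Compartment floor 4 mm above origin.
- beaker: clear beaker with orange-brown contents, 53 mm across, 67 mm high, standing in the middle compartment of one row of the tray (front or rear). Loose; leave it there. Origin: middle of its underside, z up.
- funnel: small white funnel standing on its rim, spout up, 57 mm across, 55 mm high, in the middle compartment of the tray's other row. Loose; leave it there. Origin: middle of its underside, z up.
- pot_c (a point): pigment pot: cream-coloured jar 52 mm across with an orange band and a flat black screw lid; the lid is 56 mm across and the top 16 mm of the pot; 52 mm high in all, about 0.1 kg. This point lies on its axis, half-way up; z is its upright axis.
- white_can_c (a point): white film can: cream-white cylinder 32 mm across with a grey press lid 35 mm across (the top 7 mm) that bears a round yellow dot; 51 mm high, 25 g. This point lies on its axis, half-way up; z is its upright axis.
- black_can_c (a point): black film can: like the white one but with a black body; 32 mm across, grey lid 35 mm across (the top 7 mm) with a round red dot; 51 mm high, 25 g. This point lies on its axis, half-way up; z is its upright axis.
- big_amber_c (a point): large amber bottle with a black cap: body 48 mm across up to about 75 mm, then shoulder and cap 31 mm across; 105 mm high, about 0.14 kg. This point lies on its axis, half-way up; z is its upright axis.
- small_amber_c (a point): small amber bottle with a black cap: body 32 mm across up to about 50 mm, then shoulder and cap 21 mm across; 72 mm high, about 0.09 kg. This point lies on its axis, half-way up; z is its upright axis.
- tin: flat red tin of pins, 42 x 64 x 18 mm, lying on the green cutting mat (3 mm thick, as under all the things); leave it. Origin: middle of its underside.
- clip: black spring clip, 32 x 51 x 16 mm, lying on the mat; leave it. Origin: on its underside, between jaws and wire handle.
Not all that is in view belongs to the job. Leave any blue look-alike of the part that bears white_can_c alone.

How it is judged:
At the end, for the whole second after the job is handed in: Pot left and black can right of beaker, big amber left and small right of funnel, each inside its compartment (within 30 mm of its centre), white can on the pot (axes within 15 mm); all upright within 0.12 rad, at rest; beaker, funnel, tin, clip within 20 mm of their starts, upright (y of pot_c in the frame of tray between 0.058 and 0.118 m and ((x of beaker in the frame of tray between -0.074 and -0.014 m and x of pot_c in the frame of tray between -0.074 and -0.014 m) or (x of beaker in the frame of tray between 0.014 and 0.074 m and x of pot_c in the frame of tray between 0.014 and 0.074 m)) and z of pot_c in the frame of tray between 0.024 and 0.036 m and angle between each of pot_c, black_can_c, big_amber_c, small_amber_c, white_can_c, beaker, funnel's own z axis and vertical below 0.12 rad and linear speed of each of pot, black_can, big_amber, small_amber, white_can below 0.02 m/s and angular speed of each of pot, black_can, big_amber, small_amber, white_can below 0.2 rad/s and y of black_can_c in the frame of tray between -0.118 and -0.058 m and ((x of beaker in the frame of tray between -0.074 and -0.014 m and x of black_can_c in the frame of tray between -0.074 and -0.014 m) or (x of beaker in the frame of tray between 0.014 and 0.074 m and x of black_can_c in the frame of tray between 0.014 and 0.074 m)) and z of black_can_c in the frame of tray between 0.0235 and 0.0355 m and y of big_amber_c in the frame of tray between 0.058 and 0.118 m and ((x of funnel in the frame of tray between -0.074 and -0.014 m and x of big_amber_c in the frame of tray between -0.074 and -0.014 m) or (x of funnel in the frame of tray between 0.014 and 0.074 m and x of big_amber_c in the frame of tray between 0.014 and 0.074 m)) and z of big_amber_c in the frame of tray between 0.0505 and 0.0625 m and y of small_amber_c in the frame of tray between -0.118 and -0.058 m and ((x of funnel in the frame of tray between -0.074 and -0.014 m and x of small_amber_c in the frame of tray between -0.074 and -0.014 m) or (x of funnel in the frame of tray between 0.014 and 0.074 m and x of small_amber_c in the frame of tray between 0.014 and 0.074 m)) and z of small_amber_c in the frame of tray between 0.034 and 0.046 m and horizontal distance between white_can_c and pot_c below 0.015 m and z of white_can_c in the frame of tray between 0.0755 and 0.0875 m and distance of each of tin, clip, beaker, funnel from where it was at the start of the episode below 0.02 m); the robot touches nothing.
It fails at once if the beaker or the funnel is tipped over (angle between any of beaker, funnel's own z axis and vertical above 0.6 rad).
It fails at once if the tin, the clip, the beaker or the funnel is pushed more than 30 mm from its place (distance of any of tin, clip, beaker, funnel from where it was at the start of the episode above 0.03 m).
It also fails if it takes over 128 s, if anything falls off the work surface, if the arm or the gripper's body presses on something with over 40 N, if the wrist force passes 120 N, or if a joint passes its speed limit or range.

## Working session

There is one attempt and no reset: what is moved stays moved. The work goes in short steps, Python scripts to look and compute and a tool call to move; the robot and the scene stay as the last step left them, time stands still between calls to the robot, and variables do not carry over. Pictures are saved under pics/ and viewed, at most 14 in all, crops included, and the job is handed in when it is done.

Besides the shell and the picture viewer there is one more tool, called after "Emit:" as name([rows], argument=value, ...), one row to a line, values as JSON. move_arm: Moves the arm, as the interface text tells. Scaled input: -1 to 1 covers 25 mm each way for a shift and 30 degrees each way for a turn. Its arguments: {"type":"object","properties":{"targets":{"type":"array"},"claw":{"type":"number"},"newtons":{"type":"number"}},"required":["targets"]}

```bash
mkdir -p pics; ls
python3 - <<'E'
from station import sensors,cams,order,manip
import cv2,numpy as np
np.set_printoptions(precision=4,suppress=True)
for n in("scene","top"):
    cv2.imwrite(f"pics/{n}0.png",cams.snapshot(n)[:,:,::-1])
    print(n,cams.camera_model(n))
print(sensors.sense()); print(manip.grasp_offset)
E
```

```text
pics
scene {'fx': 374.5606930671664, 'fy': 374.5606930671664, 'cx': 319.1797674503374, 'cy': 202.93213308140716, 'extrinsics': array([[-0.7824, -0.6227, -0.0067,  0.5266],
       [-0.4742,  0.6026, -0.6419,  0.2956],
       [ 0.4037, -0.4991, -0.7668,  0.7064],
       [ 0.    ,  0.    ,  0.    ,  1.    ]])}
top {'fx': 481.4277329786217, 'fy': 481.4277329786217, 'cx': 317.349569689866, 'cy': 198.5492666111231, 'extrinsics': array([[ 0.0044, -1.    , -0.0031,  0.0943],
       [-0.9976, -0.0041, -0.0698,  0.615 ],
       [ 0.0698,  0.0034, -0.9976,  1.2122],
       [ 0.    ,  0.    ,  0.    ,  1.    ]])}
{'t': 0.1, 'q': array([ 1.0725,  0.5284,  1.4338, -0.    ,  1.1814, -0.1785]), 'qd': array([ 0.0009, -0.0002, -0.0021,  0.0001,  0.0014,  0.0003]), 'tau': array([  0.    , -44.3303, -17.8586,  -0.0002,   0.0039,  -0.    ]), 'tcp_pos': array([0.1962, 0.5927, 0.2304]), 'tool_rot': array([ 0.1592,  0.9872, -0.0009, -0.0003]), 'force': array([-0.6303,  1.2027,  1.6401]), 'ft_torque': array([ 0.0117,  0.0345, -0.0033]), 'gripper_force': 0.0, 'finger_gap': 0.9962013207207138}
0.0187
```

View pics/scene0.png

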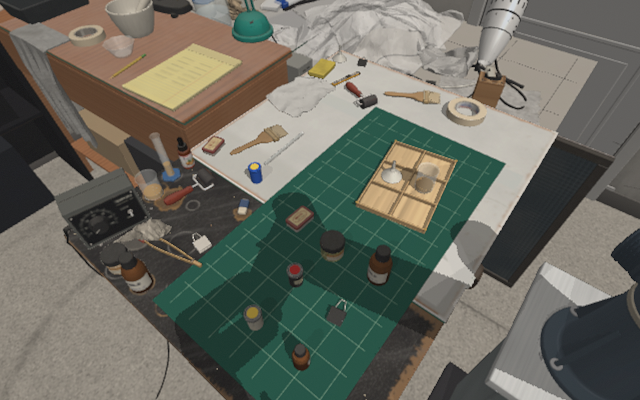

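View pics/top0.png

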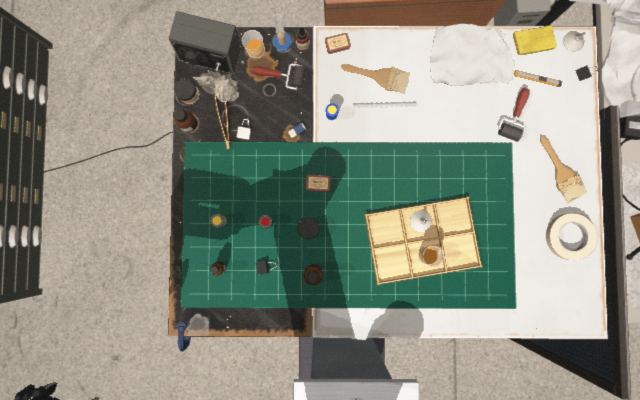

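Top view: the tray is at (423,240), with the funnel in the rear middle compartment (421,220) and the beaker in the front middle (431,255). Candidates:
- White can: yellow dot (218,221). The blue look-alike at (332,111) on the table is rejected.
- Black can: red dot (265,221).
- Pot: (308,228) on the mat. The jar at (187,92) is off the mat and rejected.
- Large amber: (313,274). The bottles at (186,120) and (302,38) are off the mat and rejected.
- Small amber: (218,268).
- To leave in place: tin (318,183), clip (266,267).

Next I'll check these in close crops.

Run:
```python
import cv2
a=cv2.imread("pics/top0.png");b=cv2.imread("pics/scene0.png")
cv2.imwrite("pics/c1.png",cv2.resize(a[170:290,195:345],None,fx=5,fy=5,interpolation=cv2.INTER_CUBIC))
cv2.imwrite("pics/c2.png",cv2.resize(a[185:290,355:490],None,fx=5,fy=5,interpolation=cv2.INTER_CUBIC))
cv2.imwrite("pics/c3.png",cv2.resize(b[225:375,230:410],None,fx=4,fy=4,interpolation=cv2.INTER_CUBIC))
cv2.imwrite("pics/c4.png",cv2.resize(b[130:240,345:465],None,fx=5,fy=5,interpolation=cv2.INTER_CUBIC))
```

```text
(no output)
```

View pics/c1.png

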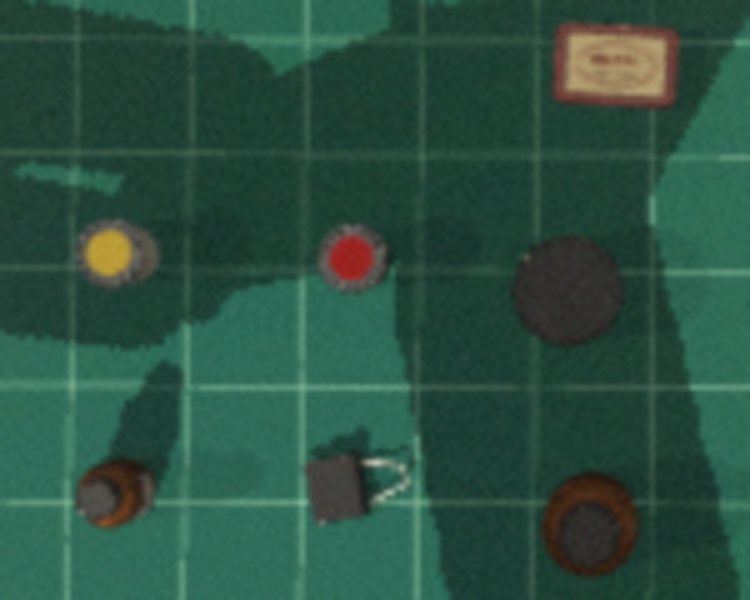

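View pics/c2.png

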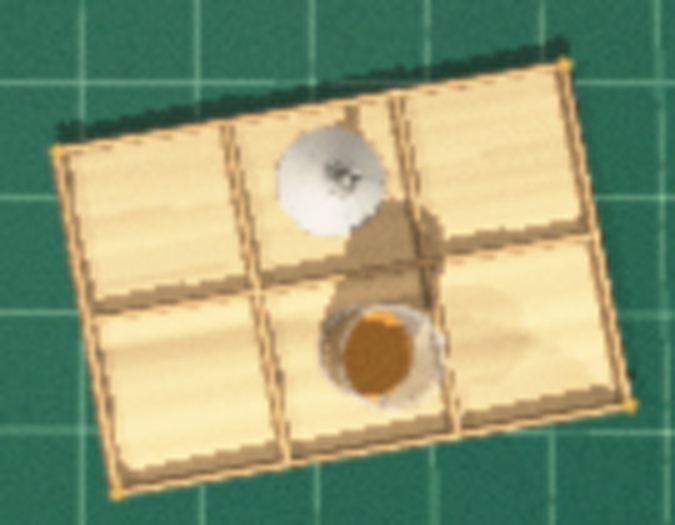

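View pics/c3.png

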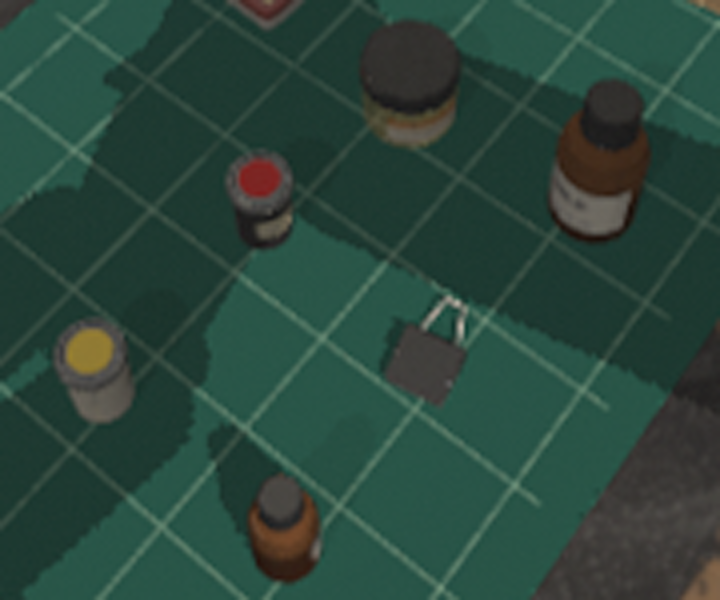

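View pics/c4.png

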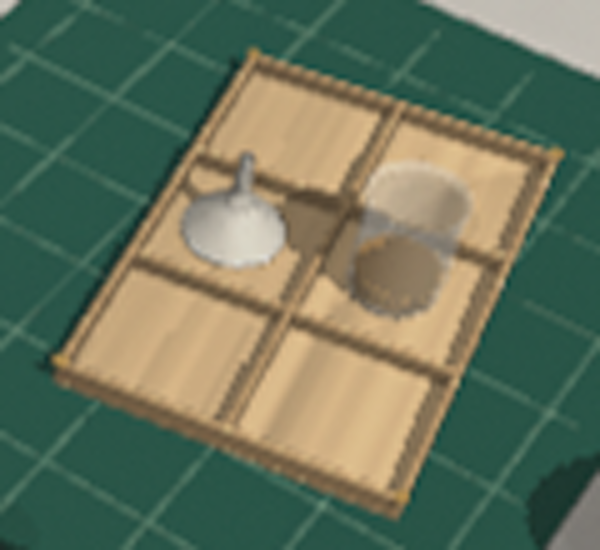

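The crops confirm the choices: yellow dot on the white can, red dot on the black can, black-lidded pot, and the big and small amber bottles. Funnel is rear middle, beaker front middle. Next I triangulate the tops and tray corners.

```bash
cat > h.py <<'E'
from station import cams,sensors
import numpy as np,cv2
np.set_printoptions(precision=4,suppress=True)
M={n:cams.camera_model(n) for n in("top","scene")}
def P(n):
    m=M[n];K=np.array([[m["fx"],0,m["cx"]],[0,m["fy"],m["cy"]],[0,0,1]]);return K@m["extrinsics"][:3]
def full(p,o,s): return (np.array(p)+.5)/s-.5+np.array(o)
def tri(a,b):
    X=cv2.triangulatePoints(P("top"),P("scene"),np.array(a,float).reshape(2,1),np.array(b,float).reshape(2,1))[:,0];X=X[:3]/X[3]
    r=[np.linalg.norm((lambda q:q[:2]/q[2])(P(n)@np.append(X,1))-p) for n,p in(("top",a),("scene",b))]
    return X,r
def onz(n,p,z):
    A=P(n);B=A[:,:2];  # solve for x,y at z
    M_=np.array([A[0]-p[0]*A[2],A[1]-p[1]*A[2]]);return np.linalg.solve(M_[:,:2],-(M_[:,2]*z+M_[:,3]))
E
python3 - <<'E'
from h import *
D=dict(white=((109,253),(90,351),.054),black=((351,258),(260,179),.054),pot=((568,291),(411,64),.055),big=((589,532),(614,103),.108),small=((100,496),(280,498),.075))
for k,(a,b,z) in D.items():
    a=full(a,(195,170),5);b=full(b,(230,225),4)
    print(k,*tri(a,b),"top@z",onz("top",a,z),"sc@z",onz("scene",b,z))
C=dict(RL=((57,150),(60,362)),RR=((565,64),(254,55)),FR=((630,406),(558,155)),FL=((116,493),(400,500)))
Q={}
for k,(a,b) in C.items():
    a=full(a,(355,185),5);b=full(b,(345,130),5)
    Q[k]=onz("top",a,.019);print(k,*tri(a,b),Q[k],onz("scene",b,.019))
c=sum(Q.values())/4;ey=Q["RL"]+Q["FL"]-Q["RR"]-Q["FR"];print("tray",c,"yaw",np.arctan2(-ey[0],ey[1]),np.linalg.norm(Q["RL"]-Q["RR"]),np.linalg.norm(Q["RL"]-Q["FL"]))
y=np.arctan2(-ey[0],ey[1]);R=np.array([[np.cos(y),-np.sin(y)],[np.sin(y),np.cos(y)]])
for i in(.044,-.044):
  for j in(.088,0,-.088): print(i,j,c+R@[i,j])
for n,p in(("tin",(615,66)),("clip",(335,490))): print(n,onz("top",full(p,(195,170),5),.02))
E
```

```text
white [0.5579 0.3494 0.0486] [np.float64(0.25475685507571505), np.float64(0.5427831723054809)] top@z [0.5573 0.3478] sc@z [0.5565 0.3512]
black [0.5557 0.2281 0.0487] [np.float64(0.12928670180044782), np.float64(0.2560910630707602)] top@z [0.5553 0.2273] sc@z [0.5539 0.2305]
pot [0.5396 0.1195 0.0438] [np.float64(0.07893486969582347), np.float64(0.1472582219459357)] top@z [0.5394 0.1192] sc@z [0.5355 0.1259]
big [0.4245 0.1074 0.1004] [np.float64(0.17590013342808114), np.float64(0.34330859715958983)] top@z [0.4256 0.1075] sc@z [0.422  0.1118]
small [0.4382 0.3487 0.0615] [np.float64(0.18824691118822964), np.float64(0.4317683969625715)] top@z [0.4388 0.3455] sc@z [0.4353 0.3522]
RL [ 0.5745 -0.0283  0.0131] [np.float64(0.10271603426812358), np.float64(0.1732501102300874)] [ 0.5741 -0.0279] [ 0.5724 -0.0238]
RR [ 0.6199 -0.2905  0.0129] [np.float64(0.045281739767940074), np.float64(0.06570762409369486)] [ 0.6194 -0.2887] [ 0.6171 -0.2837]
FR [ 0.4446 -0.3206  0.0136] [np.float64(0.12832126898356785), np.float64(0.190506879047051)] [ 0.4452 -0.3186] [ 0.4428 -0.3146]
FL [ 0.3997 -0.0581  0.0123] [np.float64(0.055576184460582184), np.float64(0.09707907323718992)] [ 0.4002 -0.0573] [ 0.3986 -0.0528]
tray [ 0.5097 -0.1731] yaw 0.17118999939812896 0.26467081755349536 0.17635458298820947
0.044 0.088 [ 0.5381 -0.0789]
0.044 0 [ 0.5531 -0.1656]
0.044 -0.088 [ 0.5681 -0.2524]
-0.044 0.088 [ 0.4514 -0.0939]
-0.044 0 [ 0.4664 -0.1806]
-0.044 -0.088 [ 0.4814 -0.2673]
tin [0.6553 0.0964]
clip [0.4382 0.2378]
```

Heights come out consistent with the text, minus a few mm of calibration bias. Order: big amber, pot, black can, small amber, white can. First I move above the big amber at about (0.4245,0.109).

Emit:
move_arm([
  {"dx": 0.45,"dy": -0.97},
  {"dx": 0.45,"dy": -0.97},
  {"dx": 0.45,"dy": -0.97},
  {"dx": 0.45,"dy": -0.97},
  {"dx": 0.45,"dy": -0.97},
  {"dx": 0.45,"dy": -0.97},
  {"dx": 0.45,"dy": -0.97},
  {"dx": 0.45,"dy": -0.97},
  {"dx": 0.45,"dy": -0.97},
  {"dx": 0.45,"dy": -0.97},
], claw=90, newtons=30)

```text
schema error: expected keys dx, dy, dz, rx, ry, rz
```

Emit:
move_arm([
  {"dx": 0.46,"dy": -0.97},
  {"dx": 0.46,"dy": -0.97},
  {"dx": 0.46,"dy": -0.97},
  {"dx": 0.46,"dy": -0.97},
  {"dx": 0.46,"dy": -0.97},
  {"dx": 0.46,"dy": -0.97},
  {"dx": 0.46,"dy": -0.97},
  {"dx": 0.46,"dy": -0.97},
  {"dx": 0.46,"dy": -0.97},
  {"dx": 0.46,"dy": -0.9},
])

```text
schema error: expected keys dx, dy, dz, rx, ry, rz
```

Emit:
move_arm([
  {"dx": 0.45,"dy": -0.97,"dz": 0,"rx": 0,"ry": 0,"rz": 0},
  {"dx": 0.45,"dy": -0.97,"dz": 0,"rx": 0,"ry": 0,"rz": 0},
  {"dx": 0.45,"dy": -0.97,"dz": 0,"rx": 0,"ry": 0,"rz": 0},
  {"dx": 0.45,"dy": -0.97,"dz": 0,"rx": 0,"ry": 0,"rz": 0},
  {"dx": 0.45,"dy": -0.97,"dz": 0,"rx": 0,"ry": 0,"rz": 0},
  {"dx": 0.45,"dy": -0.97,"dz": 0,"rx": 0,"ry": 0,"rz": 0},
  {"dx": 0.45,"dy": -0.97,"dz": 0,"rx": 0,"ry": 0,"rz": 0},
  {"dx": 0.45,"dy": -0.97,"dz": 0,"rx": 0,"ry": 0,"rz": 0},
  {"dx": 0.45,"dy": -0.97,"dz": 0,"rx": 0,"ry": 0,"rz": 0},
  {"dx": 0.45,"dy": -0.97,"dz": 0,"rx": 0,"ry": 0,"rz": 0},
], claw=90, newtons=30)

```text
t: 1.35
tcp_pos: [0.309, 0.3498, 0.231]
tool_rot: [0.159, 0.987, -0.0, -0.0]
force: [-0.6, -0.1, -0.2]
finger_gap: 0.902
gripper_force: 0.0
```

Emit:
move_arm([
  {"dx": 0.46,"dy": -0.96,"dz": 0,"rx": 0,"ry": 0,"rz": 0},
  {"dx": 0.46,"dy": -0.96,"dz": 0,"rx": 0,"ry": 0,"rz": 0},
  {"dx": 0.46,"dy": -0.96,"dz": 0,"rx": 0,"ry": 0,"rz": 0},
  {"dx": 0.46,"dy": -0.96,"dz": 0,"rx": 0,"ry": 0,"rz": 0},
  {"dx": 0.46,"dy": -0.96,"dz": 0,"rx": 0,"ry": 0,"rz": 0},
  {"dx": 0.46,"dy": -0.96,"dz": 0,"rx": 0,"ry": 0,"rz": 0},
  {"dx": 0.46,"dy": -0.96,"dz": 0,"rx": 0,"ry": 0,"rz": 0},
  {"dx": 0.46,"dy": -0.96,"dz": 0,"rx": 0,"ry": 0,"rz": 0},
  {"dx": 0.46,"dy": -0.96,"dz": -0.4,"rx": 0,"ry": 0,"rz": 0},
  {"dx": 0.46,"dy": -0.96,"dz": -1,"rx": 0,"ry": 0,"rz": 0},
])

```text
t: 2.6
tcp_pos: [0.4252, 0.11, 0.1966]
tool_rot: [0.159, 0.987, 0.0, 0.002]
force: [0.2, -0.2, -0.6]
finger_gap: 0.904
gripper_force: 0.0
```

Run:
```python
from h import *
b=cams.snapshot("scene")[:,:,::-1]
cv2.imwrite("pics/s1.png",cv2.resize(b[160:310,300:480],None,fx=4,fy=4,interpolation=cv2.INTER_CUBIC))
s=sensors.sense();print(s["tcp_pos"]);q=P("scene")@np.append(s["tcp_pos"],1);print((q[:2]/q[2]-[300,160])*4+1.5)
```

```text
[0.4248 0.1078 0.1937]
[357.2191 250.3783]
```

View pics/s1.png

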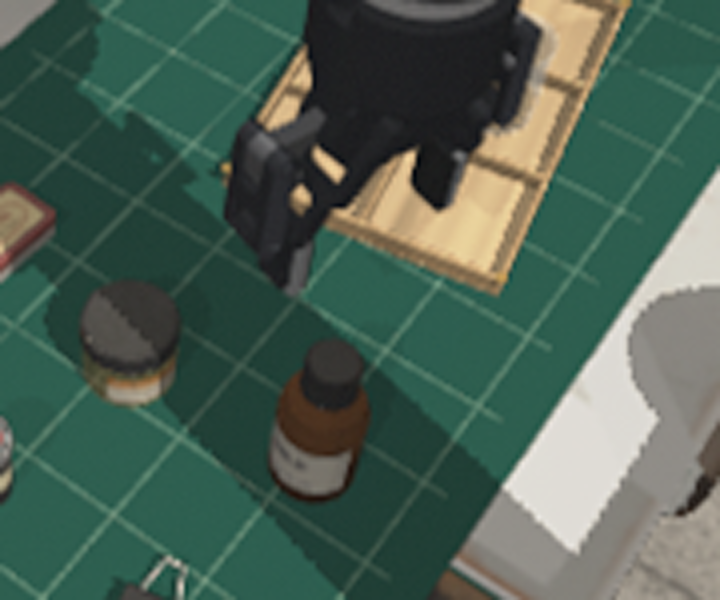

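The picture shows the tips around (295,290) and (435,205), straddling the bottle axis. The tool sits about 2 px from its projection, which explains the scene camera's low heights, so I trust the top view. Now I descend and grip.

Emit:
move_arm([
  {"dx": 0,"dy": 0,"dz": -0.8,"rx": 0,"ry": 0,"rz": 0},
  {"dx": 0,"dy": 0,"dz": -0.8,"rx": 0,"ry": 0,"rz": 0},
  {"dx": 0,"dy": 0,"dz": -0.8,"rx": 0,"ry": 0,"rz": 0},
  {"dx": 0,"dy": 0,"dz": -0.8,"rx": 0,"ry": 0,"rz": 0},
  {"dx": 0,"dy": 0,"dz": -0.8,"rx": 0,"ry": 0,"rz": 0},
  {"dx": 0,"dy": 0,"dz": -0.8,"rx": 0,"ry": 0,"rz": 0},
  {"dx": 0,"dy": 0,"dz": -0.6,"rx": 0,"ry": 0,"rz": 0},
  {"dx": 0,"dy": 0,"dz": -0.5,"rx": 0,"ry": 0,"rz": 0},
  {"dx": 0,"dy": 0,"dz": -0.2,"rx": 0,"ry": 0,"rz": 0},
  {"dx": 0,"dy": 0,"dz": 0,"rx": 0,"ry": 0,"rz": 0},
])

```text
t: 3.9
tcp_pos: [0.4239, 0.1109, 0.0437]
tool_rot: [0.159, 0.987, -0.0, -0.0]
force: [0.2, 0.4, 0.1]
finger_gap: 0.898
gripper_force: 0.0
```

Emit:
move_arm([
  {"dx": 0,"dy": 0,"dz": 0,"rx": 0,"ry": 0,"rz": 0},
  {"dx": 0,"dy": 0,"dz": 0,"rx": 0,"ry": 0,"rz": 0},
  {"dx": 0,"dy": 0,"dz": 0,"rx": 0,"ry": 0,"rz": 0},
  {"dx": 0,"dy": 0,"dz": 0,"rx": 0,"ry": 0,"rz": 0},
  {"dx": 0,"dy": 0,"dz": 0,"rx": 0,"ry": 0,"rz": 0},
  {"dx": 0,"dy": 0,"dz": 0,"rx": 0,"ry": 0,"rz": 0},
  {"dx": 0,"dy": 0,"dz": 0,"rx": 0,"ry": 0,"rz": 0},
  {"dx": 0,"dy": 0,"dz": 0,"rx": 0,"ry": 0,"rz": 0},
  {"dx": 0,"dy": 0,"dz": 0,"rx": 0,"ry": 0,"rz": 0},
  {"dx": 0,"dy": 0,"dz": 0,"rx": 0,"ry": 0,"rz": 0},
], claw=0, newtons=40)

```text
t: 5.15
tcp_pos: [0.4243, 0.1108, 0.0445]
tool_rot: [0.159, 0.987, 0.0, 0.001]
force: [-1.0, -0.4, 6.4]
finger_gap: 0.542
gripper_force: 40.8
```

Emit:
move_arm([
  {"dx": 0,"dy": 0,"dz": 1,"rx": 0,"ry": 0,"rz": 0},
  {"dx": 0,"dy": 0,"dz": 1,"rx": 0,"ry": 0,"rz": 0},
  {"dx": 0.57,"dy": -0.95,"dz": 1,"rx": 0,"ry": 0,"rz": 0},
  {"dx": 0.57,"dy": -0.95,"dz": 0,"rx": 0,"ry": 0,"rz": 0},
  {"dx": 0.57,"dy": -0.95,"dz": 0,"rx": 0,"ry": 0,"rz": 0},
  {"dx": 0.57,"dy": -0.95,"dz": 0,"rx": 0,"ry": 0,"rz": 0},
  {"dx": 0.57,"dy": -0.95,"dz": 0,"rx": 0,"ry": 0,"rz": 0},
  {"dx": 0.57,"dy": -0.95,"dz": 0,"rx": 0,"ry": 0,"rz": 0},
  {"dx": 0.57,"dy": -0.95,"dz": 0,"rx": 0,"ry": 0,"rz": 0},
  {"dx": 0.57,"dy": -0.95,"dz": 0,"rx": 0,"ry": 0,"rz": 0},
])

```text
t: 6.4
tcp_pos: [0.5379, -0.0798, 0.1186]
tool_rot: [0.159, 0.987, 0.0, -0.0]
force: [-0.4, -0.0, -1.6]
finger_gap: 0.533
gripper_force: 42.0
```

Emit:
move_arm([
  {"dx": 0,"dy": 0,"dz": -0.2,"rx": 0,"ry": 0,"rz": 0},
  {"dx": 0,"dy": 0,"dz": -0.6,"rx": 0,"ry": 0,"rz": 0},
  {"dx": 0,"dy": 0,"dz": -0.6,"rx": 0,"ry": 0,"rz": 0},
  {"dx": 0,"dy": 0,"dz": -0.4,"rx": 0,"ry": 0,"rz": 0},
  {"dx": 0,"dy": 0,"dz": -0.3,"rx": 0,"ry": 0,"rz": 0},
  {"dx": 0,"dy": 0,"dz": -0.2,"rx": 0,"ry": 0,"rz": 0},
  {"dx": 0,"dy": 0,"dz": -0.2,"rx": 0,"ry": 0,"rz": 0},
  {"dx": 0,"dy": 0,"dz": -0.2,"rx": 0,"ry": 0,"rz": 0},
  {"dx": 0,"dy": 0,"dz": 0,"rx": 0,"ry": 0,"rz": 0},
  {"dx": 0,"dy": 0,"dz": 0,"rx": 0,"ry": 0,"rz": 0},
])

```text
t: 7.65
tcp_pos: [0.5381, -0.0793, 0.0514]
tool_rot: [0.159, 0.987, -0.0, 0.0]
force: [-0.5, -0.1, -1.8]
finger_gap: 0.534
gripper_force: 42.0
```

Emit:
move_arm([
  {"dx": 0,"dy": 0,"dz": -0.04,"rx": 0,"ry": 0,"rz": 0},
  {"dx": 0,"dy": 0,"dz": -0.04,"rx": 0,"ry": 0,"rz": 0},
  {"dx": 0,"dy": 0,"dz": -0.04,"rx": 0,"ry": 0,"rz": 0},
  {"dx": 0,"dy": 0,"dz": 0,"rx": 0,"ry": 0,"rz": 0},
  {"dx": 0,"dy": 0,"dz": 0,"rx": 0,"ry": 0,"rz": 0},
  {"dx": 0,"dy": 0,"dz": 0,"rx": 0,"ry": 0,"rz": 0},
  {"dx": 0,"dy": 0,"dz": 0,"rx": 0,"ry": 0,"rz": 0},
  {"dx": 0,"dy": 0,"dz": 0,"rx": 0,"ry": 0,"rz": 0},
  {"dx": 0,"dy": 0,"dz": 0,"rx": 0,"ry": 0,"rz": 0},
  {"dx": 0,"dy": 0,"dz": 0,"rx": 0,"ry": 0,"rz": 0},
])

```text
t: 8.9
tcp_pos: [0.538, -0.0793, 0.0486]
tool_rot: [0.159, 0.987, -0.0, 0.0]
force: [-1.7, -0.3, 4.4]
finger_gap: 0.534
gripper_force: 42.7
```

Emit:
move_arm([
  {"dx": 0,"dy": 0,"dz": 0,"rx": 0,"ry": 0,"rz": 0},
  {"dx": 0,"dy": 0,"dz": 0,"rx": 0,"ry": 0,"rz": 0},
  {"dx": 0,"dy": 0,"dz": 0,"rx": 0,"ry": 0,"rz": 0},
  {"dx": 0,"dy": 0,"dz": 0,"rx": 0,"ry": 0,"rz": 0},
  {"dx": 0,"dy": 0,"dz": 0,"rx": 0,"ry": 0,"rz": 0},
  {"dx": 0,"dy": 0,"dz": 0.4,"rx": 0,"ry": 0,"rz": 0},
  {"dx": 0,"dy": 0,"dz": 1,"rx": 0,"ry": 0,"rz": 0},
  {"dx": 0,"dy": 0,"dz": 1,"rx": 0,"ry": 0,"rz": 0},
  {"dx": 0,"dy": 0,"dz": 1,"rx": 0,"ry": 0,"rz": 0},
  {"dx": 0,"dy": 0,"dz": 1,"rx": 0,"ry": 0,"rz": 0},
], claw=90)

```text
t: 10.15
tcp_pos: [0.5379, -0.0792, 0.1599]
tool_rot: [0.159, 0.987, -0.0, 0.0]
force: [-0.1, -0.8, -1.3]
finger_gap: 0.9
gripper_force: 0.0
```

Emit:
move_arm([
  {"dx": 0.01,"dy": 0.99,"dz": 0,"rx": 0,"ry": 0,"rz": 0},
  {"dx": 0.01,"dy": 0.99,"dz": 0,"rx": 0,"ry": 0,"rz": 0},
  {"dx": 0.01,"dy": 0.99,"dz": 0,"rx": 0,"ry": 0,"rz": 0},
  {"dx": 0.01,"dy": 0.99,"dz": 0,"rx": 0,"ry": 0,"rz": 0},
  {"dx": 0.01,"dy": 0.99,"dz": 0,"rx": 0,"ry": 0,"rz": 0},
  {"dx": 0,"dy": 0.99,"dz": 0,"rx": 0,"ry": 0,"rz": 0},
  {"dx": 0,"dy": 0.99,"dz": 0,"rx": 0,"ry": 0,"rz": 0},
  {"dx": 0,"dy": 0.99,"dz": -0.2,"rx": 0,"ry": 0,"rz": 0},
  {"dx": 0,"dy": 0,"dz": -0.8,"rx": 0,"ry": 0,"rz": 0},
  {"dx": 0,"dy": 0,"dz": -1,"rx": 0,"ry": 0,"rz": 0},
], claw=100)

```text
t: 11.4
tcp_pos: [0.5398, 0.1194, 0.1091]
tool_rot: [0.159, 0.987, 0.0, 0.001]
force: [-0.1, -0.4, -0.2]
finger_gap: 1.005
gripper_force: 0.0
```

Emit:
move_arm([
  {"dx": 0,"dy": 0,"dz": -0.6,"rx": 0,"ry": 0,"rz": 0},
  {"dx": 0,"dy": 0,"dz": -0.6,"rx": 0,"ry": 0,"rz": 0},
  {"dx": 0,"dy": 0,"dz": -0.6,"rx": 0,"ry": 0,"rz": 0},
  {"dx": 0,"dy": 0,"dz": -0.6,"rx": 0,"ry": 0,"rz": 0},
  {"dx": 0,"dy": 0,"dz": -0.5,"rx": 0,"ry": 0,"rz": 0},
  {"dx": 0,"dy": 0,"dz": -0.3,"rx": 0,"ry": 0,"rz": 0},
  {"dx": 0,"dy": 0,"dz": -0.2,"rx": 0,"ry": 0,"rz": 0},
  {"dx": 0,"dy": 0,"dz": 0,"rx": 0,"ry": 0,"rz": 0},
  {"dx": 0,"dy": 0,"dz": 0,"rx": 0,"ry": 0,"rz": 0},
  {"dx": 0,"dy": 0,"dz": 0,"rx": 0,"ry": 0,"rz": 0},
])

```text
t: 12.65
tcp_pos: [0.5395, 0.1188, 0.0237]
tool_rot: [0.159, 0.987, 0.0, 0.0]
force: [-0.6, -0.4, 0.8]
finger_gap: 0.998
gripper_force: 0.0
```

Emit:
move_arm([
  {"dx": 0,"dy": 0,"dz": 0,"rx": 0,"ry": 0,"rz": 0},
  {"dx": 0,"dy": 0,"dz": 0,"rx": 0,"ry": 0,"rz": 0},
  {"dx": 0,"dy": 0,"dz": 0,"rx": 0,"ry": 0,"rz": 0},
  {"dx": 0,"dy": 0,"dz": 0,"rx": 0,"ry": 0,"rz": 0},
  {"dx": 0,"dy": 0,"dz": 0,"rx": 0,"ry": 0,"rz": 0},
  {"dx": 0,"dy": 0,"dz": 0,"rx": 0,"ry": 0,"rz": 0},
  {"dx": 0,"dy": 0,"dz": 0,"rx": 0,"ry": 0,"rz": 0},
  {"dx": 0,"dy": 0,"dz": 0,"rx": 0,"ry": 0,"rz": 0},
  {"dx": 0,"dy": 0,"dz": 0,"rx": 0,"ry": 0,"rz": 0},
  {"dx": 0,"dy": 0,"dz": 0,"rx": 0,"ry": 0,"rz": 0},
], claw=0)

```text
t: 13.9
tcp_pos: [0.5395, 0.1189, 0.0239]
tool_rot: [0.159, 0.987, 0.0, 0.0]
force: [-0.2, 1.3, 4.8]
finger_gap: 0.614
gripper_force: 41.7
```

Emit:
move_arm([
  {"dx": 0,"dy": 0,"dz": 1,"rx": 0,"ry": 0,"rz": 0},
  {"dx": -0.39,"dy": -0.945,"dz": 1,"rx": 0,"ry": 0,"rz": 0},
  {"dx": -0.39,"dy": -0.945,"dz": 0,"rx": 0,"ry": 0,"rz": 0},
  {"dx": -0.39,"dy": -0.945,"dz": 0,"rx": 0,"ry": 0,"rz": 0},
  {"dx": -0.39,"dy": -0.945,"dz": 0,"rx": 0,"ry": 0,"rz": 0},
  {"dx": -0.39,"dy": -0.945,"dz": 0,"rx": 0,"ry": 0,"rz": 0},
  {"dx": -0.39,"dy": -0.945,"dz": 0,"rx": 0,"ry": 0,"rz": 0},
  {"dx": -0.39,"dy": -0.945,"dz": 0,"rx": 0,"ry": 0,"rz": 0},
  {"dx": -0.39,"dy": -0.945,"dz": 0,"rx": 0,"ry": 0,"rz": 0},
  {"dx": -0.39,"dy": -0.945,"dz": 0,"rx": 0,"ry": 0,"rz": 0},
])

```text
t: 15.15
tcp_pos: [0.4509, -0.0946, 0.0731]
tool_rot: [0.159, 0.987, 0.0, -0.0]
force: [0.8, -0.0, -1.6]
finger_gap: 0.617
gripper_force: 42.5
```

Emit:
move_arm([
  {"dx": 0,"dy": 0,"dz": 0,"rx": 0,"ry": 0,"rz": 0},
  {"dx": 0,"dy": 0,"dz": -0.4,"rx": 0,"ry": 0,"rz": 0},
  {"dx": 0,"dy": 0,"dz": -0.4,"rx": 0,"ry": 0,"rz": 0},
  {"dx": 0,"dy": 0,"dz": -0.4,"rx": 0,"ry": 0,"rz": 0},
  {"dx": 0,"dy": 0,"dz": -0.3,"rx": 0,"ry": 0,"rz": 0},
  {"dx": 0,"dy": 0,"dz": -0.2,"rx": 0,"ry": 0,"rz": 0},
  {"dx": 0,"dy": 0,"dz": -0.1,"rx": 0,"ry": 0,"rz": 0},
  {"dx": 0,"dy": 0,"dz": -0.05,"rx": 0,"ry": 0,"rz": 0},
  {"dx": 0,"dy": 0,"dz": 0,"rx": 0,"ry": 0,"rz": 0},
  {"dx": 0,"dy": 0,"dz": 0,"rx": 0,"ry": 0,"rz": 0},
])

```text
t: 16.4
tcp_pos: [0.4513, -0.0937, 0.0279]
tool_rot: [0.159, 0.987, -0.0, 0.0]
force: [-1.7, 0.1, 6.2]
finger_gap: 0.616
gripper_force: 43.1
```

Emit:
move_arm([
  {"dx": 0,"dy": 0,"dz": 0,"rx": 0,"ry": 0,"rz": 0},
  {"dx": 0,"dy": 0,"dz": 0,"rx": 0,"ry": 0,"rz": 0},
  {"dx": 0,"dy": 0,"dz": 0,"rx": 0,"ry": 0,"rz": 0},
  {"dx": 0,"dy": 0,"dz": 0,"rx": 0,"ry": 0,"rz": 0},
  {"dx": 0,"dy": 0,"dz": 0.6,"rx": 0,"ry": 0,"rz": 0},
  {"dx": 0,"dy": 0,"dz": 1,"rx": 0,"ry": 0,"rz": 0},
  {"dx": 0,"dy": 0,"dz": 1,"rx": 0,"ry": 0,"rz": 0},
  {"dx": 0,"dy": 0,"dz": 1,"rx": 0,"ry": 0,"rz": 0},
  {"dx": 0.32,"dy": 0.98,"dz": 1,"rx": 0,"ry": 0,"rz": 0},
  {"dx": 0.32,"dy": 0.98,"dz": 0,"rx": 0,"ry": 0,"rz": 0},
], claw=85)

```text
t: 17.65
tcp_pos: [0.4689, -0.0449, 0.1449]
tool_rot: [0.16, 0.987, -0.0, 0.003]
force: [0.8, 1.0, 0.3]
finger_gap: 0.856
gripper_force: 0.0
```

Emit:
move_arm([
  {"dx": 0.32,"dy": 0.98,"dz": 0,"rx": 0,"ry": 0,"rz": 0},
  {"dx": 0.32,"dy": 0.98,"dz": 0,"rx": 0,"ry": 0,"rz": 0},
  {"dx": 0.32,"dy": 0.98,"dz": 0,"rx": 0,"ry": 0,"rz": 0},
  {"dx": 0.32,"dy": 0.98,"dz": 0,"rx": 0,"ry": 0,"rz": 0},
  {"dx": 0.32,"dy": 0.98,"dz": 0,"rx": 0,"ry": 0,"rz": 0},
  {"dx": 0.32,"dy": 0.98,"dz": 0,"rx": 0,"ry": 0,"rz": 0},
  {"dx": 0.32,"dy": 0.98,"dz": 0,"rx": 0,"ry": 0,"rz": 0},
  {"dx": 0.32,"dy": 0.98,"dz": 0,"rx": 0,"ry": 0,"rz": 0},
  {"dx": 0.32,"dy": 0.98,"dz": 0,"rx": 0,"ry": 0,"rz": 0},
  {"dx": 0.32,"dy": 0.98,"dz": 0,"rx": 0,"ry": 0,"rz": 0},
], claw=70)

```text
t: 18.9
tcp_pos: [0.5474, 0.201, 0.1431]
tool_rot: [0.159, 0.987, 0.0, 0.0]
force: [-0.6, -0.7, 0.7]
finger_gap: 0.696
gripper_force: 0.0
```

Emit:
move_arm([
  {"dx": 0.16,"dy": 0.53,"dz": 0,"rx": 0,"ry": 0,"rz": 0},
  {"dx": 0.16,"dy": 0.53,"dz": -0.4,"rx": 0,"ry": 0,"rz": 0},
  {"dx": 0,"dy": 0,"dz": -0.8,"rx": 0,"ry": 0,"rz": 0},
  {"dx": 0,"dy": 0,"dz": -0.8,"rx": 0,"ry": 0,"rz": 0},
  {"dx": 0,"dy": 0,"dz": -0.8,"rx": 0,"ry": 0,"rz": 0},
  {"dx": 0,"dy": 0,"dz": -0.8,"rx": 0,"ry": 0,"rz": 0},
  {"dx": 0,"dy": 0,"dz": -0.6,"rx": 0,"ry": 0,"rz": 0},
  {"dx": 0,"dy": 0,"dz": -0.5,"rx": 0,"ry": 0,"rz": 0},
  {"dx": 0,"dy": 0,"dz": -0.2,"rx": 0,"ry": 0,"rz": 0},
  {"dx": 0,"dy": 0,"dz": 0,"rx": 0,"ry": 0,"rz": 0},
])

```text
t: 20.15
tcp_pos: [0.5554, 0.2267, 0.0194]
tool_rot: [0.159, 0.987, -0.0, -0.0]
force: [0.3, -1.0, 1.1]
finger_gap: 0.703
gripper_force: 0.0
```

Emit:
move_arm([
  {"dx": 0,"dy": 0,"dz": 0,"rx": 0,"ry": 0,"rz": 0},
  {"dx": 0,"dy": 0,"dz": 0,"rx": 0,"ry": 0,"rz": 0},
  {"dx": 0,"dy": 0,"dz": 0,"rx": 0,"ry": 0,"rz": 0},
  {"dx": 0,"dy": 0,"dz": 0,"rx": 0,"ry": 0,"rz": 0},
  {"dx": 0,"dy": 0,"dz": 0,"rx": 0,"ry": 0,"rz": 0},
  {"dx": 0,"dy": 0,"dz": 0,"rx": 0,"ry": 0,"rz": 0},
  {"dx": 0,"dy": 0,"dz": 0,"rx": 0,"ry": 0,"rz": 0},
  {"dx": 0,"dy": 0,"dz": 0,"rx": 0,"ry": 0,"rz": 0},
  {"dx": 0,"dy": 0,"dz": 0,"rx": 0,"ry": 0,"rz": 0},
  {"dx": 0,"dy": 0,"dz": 0,"rx": 0,"ry": 0,"rz": 0},
], claw=0, newtons=25)

```text
t: 21.4
tcp_pos: [0.556, 0.2269, 0.0201]
tool_rot: [0.159, 0.987, 0.0, 0.001]
force: [-0.8, 1.2, 5.5]
finger_gap: 0.377
gripper_force: 24.7
```

Emit:
move_arm([
  {"dx": 0,"dy": 0,"dz": 1,"rx": 0,"ry": 0,"rz": 0},
  {"dx": 0,"dy": 0,"dz": 1,"rx": 0,"ry": 0,"rz": 0},
  {"dx": 0,"dy": 0,"dz": 1,"rx": 0,"ry": 0,"rz": 0},
  {"dx": 0,"dy": 0,"dz": 1,"rx": 0,"ry": 0,"rz": 0},
  {"dx": -0.148,"dy": -0.988,"dz": 1,"rx": 0,"ry": 0,"rz": 0},
  {"dx": -0.148,"dy": -0.988,"dz": 0.2,"rx": 0,"ry": 0,"rz": 0},
  {"dx": -0.148,"dy": -0.988,"dz": 0,"rx": 0,"ry": 0,"rz": 0},
  {"dx": -0.148,"dy": -0.988,"dz": 0,"rx": 0,"ry": 0,"rz": 0},
  {"dx": -0.148,"dy": -0.988,"dz": 0,"rx": 0,"ry": 0,"rz": 0},
  {"dx": -0.148,"dy": -0.988,"dz": 0,"rx": 0,"ry": 0,"rz": 0},
])

```text
t: 22.65
tcp_pos: [0.5323, 0.0776, 0.1489]
tool_rot: [0.159, 0.987, -0.0, -0.001]
force: [0.9, -0.4, -0.8]
finger_gap: 0.371
gripper_force: 24.9
```

Emit:
move_arm([
  {"dx": -0.148,"dy": -0.988,"dz": 0,"rx": 0,"ry": 0,"rz": 0},
  {"dx": -0.148,"dy": -0.988,"dz": 0,"rx": 0,"ry": 0,"rz": 0},
  {"dx": -0.148,"dy": -0.988,"dz": 0,"rx": 0,"ry": 0,"rz": 0},
  {"dx": -0.148,"dy": -0.988,"dz": 0,"rx": 0,"ry": 0,"rz": 0},
  {"dx": -0.148,"dy": -0.988,"dz": 0,"rx": 0,"ry": 0,"rz": 0},
  {"dx": -0.148,"dy": -0.988,"dz": 0,"rx": 0,"ry": 0,"rz": 0},
  {"dx": -0.148,"dy": -0.988,"dz": 0,"rx": 0,"ry": 0,"rz": 0},
  {"dx": -0.148,"dy": -0.988,"dz": 0,"rx": 0,"ry": 0,"rz": 0},
  {"dx": -0.148,"dy": -0.988,"dz": 0,"rx": 0,"ry": 0,"rz": 0},
  {"dx": -0.148,"dy": -0.988,"dz": 0,"rx": 0,"ry": 0,"rz": 0},
])

```text
t: 23.9
tcp_pos: [0.4953, -0.1691, 0.1489]
tool_rot: [0.159, 0.987, 0.0, -0.001]
force: [0.7, 0.4, -1.1]
finger_gap: 0.376
gripper_force: 24.9
```

Emit:
move_arm([
  {"dx": -0.148,"dy": -0.988,"dz": 0,"rx": 0,"ry": 0,"rz": 0},
  {"dx": -0.148,"dy": -0.988,"dz": 0,"rx": 0,"ry": 0,"rz": 0},
  {"dx": -0.148,"dy": -0.988,"dz": 0,"rx": 0,"ry": 0,"rz": 0},
  {"dx": -0.148,"dy": -0.988,"dz": 0,"rx": 0,"ry": 0,"rz": 0},
  {"dx": 0,"dy": 0,"dz": 0,"rx": 0,"ry": 0,"rz": 0},
  {"dx": 0,"dy": 0,"dz": -0.5,"rx": 0,"ry": 0,"rz": 0},
  {"dx": 0,"dy": 0,"dz": -0.8,"rx": 0,"ry": 0,"rz": 0},
  {"dx": 0,"dy": 0,"dz": -0.8,"rx": 0,"ry": 0,"rz": 0},
  {"dx": 0,"dy": 0,"dz": -0.8,"rx": 0,"ry": 0,"rz": 0},
  {"dx": 0,"dy": 0,"dz": -0.8,"rx": 0,"ry": 0,"rz": 0},
])

```text
t: 25.15
tcp_pos: [0.4809, -0.2654, 0.0555]
tool_rot: [0.159, 0.987, 0.001, -0.001]
force: [0.1, -0.6, -1.0]
finger_gap: 0.378
gripper_force: 24.9
```

Emit:
move_arm([
  {"dx": 0,"dy": 0,"dz": -0.4,"rx": 0,"ry": 0,"rz": 0},
  {"dx": 0,"dy": 0,"dz": -0.4,"rx": 0,"ry": 0,"rz": 0},
  {"dx": 0,"dy": 0,"dz": -0.2,"rx": 0,"ry": 0,"rz": 0},
  {"dx": 0,"dy": 0,"dz": -0.2,"rx": 0,"ry": 0,"rz": 0},
  {"dx": 0,"dy": 0,"dz": -0.06,"rx": 0,"ry": 0,"rz": 0},
  {"dx": 0,"dy": 0,"dz": -0.06,"rx": 0,"ry": 0,"rz": 0},
  {"dx": 0,"dy": 0,"dz": -0.04,"rx": 0,"ry": 0,"rz": 0},
  {"dx": 0,"dy": 0,"dz": 0,"rx": 0,"ry": 0,"rz": 0},
  {"dx": 0,"dy": 0,"dz": 0,"rx": 0,"ry": 0,"rz": 0},
  {"dx": 0,"dy": 0,"dz": 0,"rx": 0,"ry": 0,"rz": 0},
])

```text
t: 26.4
tcp_pos: [0.4817, -0.2675, 0.0241]
tool_rot: [0.159, 0.987, -0.0, 0.0]
force: [0.3, 0.6, 4.9]
finger_gap: 0.38
gripper_force: 24.9
```

Emit:
move_arm([
  {"dx": 0,"dy": 0,"dz": 0,"rx": 0,"ry": 0,"rz": 0},
  {"dx": 0,"dy": 0,"dz": 0,"rx": 0,"ry": 0,"rz": 0},
  {"dx": 0,"dy": 0,"dz": 0,"rx": 0,"ry": 0,"rz": 0},
  {"dx": 0,"dy": 0,"dz": 0,"rx": 0,"ry": 0,"rz": 0},
  {"dx": 0,"dy": 0,"dz": 0.6,"rx": 0,"ry": 0,"rz": 0},
  {"dx": 0,"dy": 0,"dz": 1,"rx": 0,"ry": 0,"rz": 0},
  {"dx": 0,"dy": 0,"dz": 1,"rx": 0,"ry": 0,"rz": 0},
  {"dx": 0,"dy": 0,"dz": 1,"rx": 0,"ry": 0,"rz": 0},
  {"dx": 0,"dy": 0,"dz": 1,"rx": 0,"ry": 0,"rz": 0},
  {"dx": -0.07,"dy": 0.98,"dz": 0.6,"rx": 0,"ry": 0,"rz": 0},
], claw=70)

```text
t: 27.65
tcp_pos: [0.4807, -0.244, 0.1553]
tool_rot: [0.16, 0.987, -0.001, 0.002]
force: [0.3, -0.5, 0.2]
finger_gap: 0.704
gripper_force: 0.0
```

Run:
```python
from h import *
b=cams.snapshot("scene")[:,:,::-1]
cv2.imwrite("pics/s2.png",cv2.resize(b[110:390,230:480],None,fx=2.1,fy=2.1,interpolation=cv2.INTER_CUBIC))
```

```text
(no output)
```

View pics/s2.png

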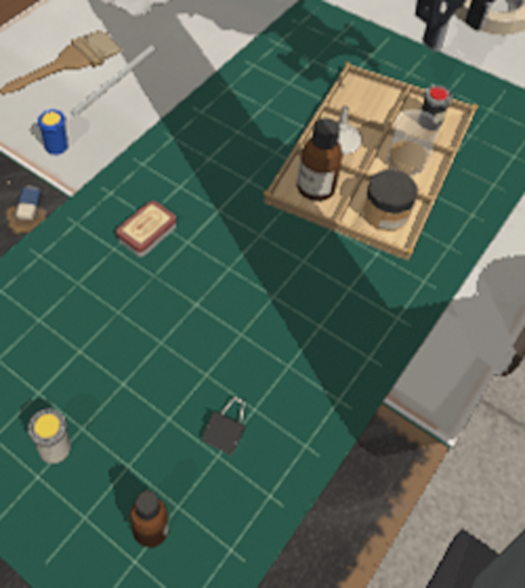

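The picture shows the big bottle (318,165), pot (390,200) and black can (436,100) upright in their compartments. Funnel and beaker are undisturbed. Next is the small amber at (0.439,0.3455).

Emit:
move_arm([
  {"dx": -0.07,"dy": 0.98,"dz": 0,"rx": 0,"ry": 0,"rz": 0},
  {"dx": -0.07,"dy": 0.98,"dz": 0,"rx": 0,"ry": 0,"rz": 0},
  {"dx": -0.07,"dy": 0.98,"dz": 0,"rx": 0,"ry": 0,"rz": 0},
  {"dx": -0.07,"dy": 0.98,"dz": 0,"rx": 0,"ry": 0,"rz": 0},
  {"dx": -0.07,"dy": 0.98,"dz": 0,"rx": 0,"ry": 0,"rz": 0},
  {"dx": -0.07,"dy": 0.98,"dz": 0,"rx": 0,"ry": 0,"rz": 0},
  {"dx": -0.07,"dy": 0.98,"dz": 0,"rx": 0,"ry": 0,"rz": 0},
  {"dx": -0.07,"dy": 0.98,"dz": 0,"rx": 0,"ry": 0,"rz": 0},
  {"dx": -0.07,"dy": 0.98,"dz": 0,"rx": 0,"ry": 0,"rz": 0},
  {"dx": -0.07,"dy": 0.98,"dz": 0,"rx": 0,"ry": 0,"rz": 0},
])

```text
t: 28.95
tcp_pos: [0.4605, 0.0045, 0.1522]
tool_rot: [0.159, 0.987, 0.0, -0.001]
force: [0.4, -0.1, 0.6]
finger_gap: 0.702
gripper_force: 0.0
```

Emit:
move_arm([
  {"dx": -0.07,"dy": 0.98,"dz": 0,"rx": 0,"ry": 0,"rz": 0},
  {"dx": -0.07,"dy": 0.98,"dz": 0,"rx": 0,"ry": 0,"rz": 0},
  {"dx": -0.07,"dy": 0.98,"dz": 0,"rx": 0,"ry": 0,"rz": 0},
  {"dx": -0.07,"dy": 0.98,"dz": 0,"rx": 0,"ry": 0,"rz": 0},
  {"dx": -0.07,"dy": 0.98,"dz": 0,"rx": 0,"ry": 0,"rz": 0},
  {"dx": -0.07,"dy": 0.98,"dz": 0,"rx": 0,"ry": 0,"rz": 0},
  {"dx": -0.07,"dy": 0.98,"dz": 0,"rx": 0,"ry": 0,"rz": 0},
  {"dx": -0.07,"dy": 0.98,"dz": 0,"rx": 0,"ry": 0,"rz": 0},
  {"dx": -0.07,"dy": 0.98,"dz": 0,"rx": 0,"ry": 0,"rz": 0},
  {"dx": -0.07,"dy": 0.98,"dz": 0,"rx": 0,"ry": 0,"rz": 0},
])

```text
t: 30.2
tcp_pos: [0.4423, 0.2487, 0.152]
tool_rot: [0.159, 0.987, -0.001, -0.001]
force: [0.5, 0.0, 0.2]
finger_gap: 0.7
gripper_force: 0.0
```

Emit:
move_arm([
  {"dx": -0.07,"dy": 0.98,"dz": 0,"rx": 0,"ry": 0,"rz": 0},
  {"dx": -0.07,"dy": 0.98,"dz": 0,"rx": 0,"ry": 0,"rz": 0},
  {"dx": -0.07,"dy": 0.98,"dz": 0,"rx": 0,"ry": 0,"rz": 0},
  {"dx": -0.07,"dy": 0.98,"dz": 0,"rx": 0,"ry": 0,"rz": 0},
  {"dx": 0,"dy": 0,"dz": 0,"rx": 0,"ry": 0,"rz": 0},
  {"dx": 0,"dy": 0,"dz": -0.5,"rx": 0,"ry": 0,"rz": 0},
  {"dx": 0,"dy": 0,"dz": -0.5,"rx": 0,"ry": 0,"rz": 0},
  {"dx": 0,"dy": 0,"dz": -0.5,"rx": 0,"ry": 0,"rz": 0},
  {"dx": 0,"dy": 0,"dz": 0,"rx": 0,"ry": 0,"rz": 0},
  {"dx": 0,"dy": 0,"dz": 0,"rx": 0,"ry": 0,"rz": 0},
])

```text
t: 31.45
tcp_pos: [0.4379, 0.345, 0.1155]
tool_rot: [0.159, 0.987, -0.0, -0.0]
force: [0.2, 0.8, 0.9]
finger_gap: 0.698
gripper_force: 0.0
```

Emit:
move_arm([
  {"dx": 0.04,"dy": 0,"dz": -0.6,"rx": 0,"ry": 0,"rz": 0},
  {"dx": 0,"dy": 0,"dz": -0.7,"rx": 0,"ry": 0,"rz": 0},
  {"dx": 0,"dy": 0,"dz": -0.7,"rx": 0,"ry": 0,"rz": 0},
  {"dx": 0,"dy": 0,"dz": -0.6,"rx": 0,"ry": 0,"rz": 0},
  {"dx": 0,"dy": 0,"dz": -0.5,"rx": 0,"ry": 0,"rz": 0},
  {"dx": 0,"dy": 0,"dz": -0.4,"rx": 0,"ry": 0,"rz": 0},
  {"dx": 0,"dy": 0,"dz": -0.2,"rx": 0,"ry": 0,"rz": 0},
  {"dx": 0,"dy": 0,"dz": 0,"rx": 0,"ry": 0,"rz": 0},
  {"dx": 0,"dy": 0,"dz": 0,"rx": 0,"ry": 0,"rz": 0},
  {"dx": 0,"dy": 0,"dz": 0,"rx": 0,"ry": 0,"rz": 0},
])

```text
t: 32.7
tcp_pos: [0.439, 0.3453, 0.0235]
tool_rot: [0.159, 0.987, 0.0, 0.0]
force: [0.1, -0.3, 0.8]
finger_gap: 0.701
gripper_force: 0.0
```

Emit:
move_arm([
  {"dx": 0,"dy": 0,"dz": 0,"rx": 0,"ry": 0,"rz": 0},
  {"dx": 0,"dy": 0,"dz": 0,"rx": 0,"ry": 0,"rz": 0},
  {"dx": 0,"dy": 0,"dz": 0,"rx": 0,"ry": 0,"rz": 0},
  {"dx": 0,"dy": 0,"dz": 0,"rx": 0,"ry": 0,"rz": 0},
  {"dx": 0,"dy": 0,"dz": 0,"rx": 0,"ry": 0,"rz": 0},
  {"dx": 0,"dy": 0,"dz": 0,"rx": 0,"ry": 0,"rz": 0},
  {"dx": 0,"dy": 0,"dz": 0,"rx": 0,"ry": 0,"rz": 0},
  {"dx": 0,"dy": 0,"dz": 0,"rx": 0,"ry": 0,"rz": 0},
  {"dx": 0,"dy": 0,"dz": 0,"rx": 0,"ry": 0,"rz": 0},
  {"dx": 0,"dy": 0,"dz": 0,"rx": 0,"ry": 0,"rz": 0},
], claw=0, newtons=35)

```text
t: 33.95
tcp_pos: [0.4392, 0.3455, 0.0236]
tool_rot: [0.159, 0.987, 0.0, 0.001]
force: [-0.3, 1.0, 5.0]
finger_gap: 0.359
gripper_force: 35.1
```

Emit:
move_arm([
  {"dx": 0,"dy": 0,"dz": 1,"rx": 0,"ry": 0,"rz": 0},
  {"dx": 0,"dy": 0,"dz": 1,"rx": 0,"ry": 0,"rz": 0},
  {"dx": 0,"dy": 0,"dz": 1,"rx": 0,"ry": 0,"rz": 0},
  {"dx": 0,"dy": 0,"dz": 1,"rx": 0,"ry": 0,"rz": 0},
  {"dx": 0.215,"dy": -0.997,"dz": 1,"rx": 0,"ry": 0,"rz": 0},
  {"dx": 0.215,"dy": -0.997,"dz": 0.2,"rx": 0,"ry": 0,"rz": 0},
  {"dx": 0.215,"dy": -0.997,"dz": 0,"rx": 0,"ry": 0,"rz": 0},
  {"dx": 0.215,"dy": -0.997,"dz": 0,"rx": 0,"ry": 0,"rz": 0},
  {"dx": 0.215,"dy": -0.997,"dz": 0,"rx": 0,"ry": 0,"rz": 0},
  {"dx": 0.215,"dy": -0.997,"dz": 0,"rx": 0,"ry": 0,"rz": 0},
])

```text
t: 35.2
tcp_pos: [0.4702, 0.1945, 0.1524]
tool_rot: [0.159, 0.987, -0.0, -0.001]
force: [-0.1, -0.4, -0.6]
finger_gap: 0.357
gripper_force: 34.9
```

Emit:
move_arm([
  {"dx": 0.215,"dy": -0.997,"dz": 0,"rx": 0,"ry": 0,"rz": 0},
  {"dx": 0.215,"dy": -0.997,"dz": 0,"rx": 0,"ry": 0,"rz": 0},
  {"dx": 0.215,"dy": -0.997,"dz": 0,"rx": 0,"ry": 0,"rz": 0},
  {"dx": 0.215,"dy": -0.997,"dz": 0,"rx": 0,"ry": 0,"rz": 0},
  {"dx": 0.215,"dy": -0.997,"dz": 0,"rx": 0,"ry": 0,"rz": 0},
  {"dx": 0.215,"dy": -0.997,"dz": 0,"rx": 0,"ry": 0,"rz": 0},
  {"dx": 0.215,"dy": -0.997,"dz": 0,"rx": 0,"ry": 0,"rz": 0},
  {"dx": 0.215,"dy": -0.997,"dz": 0,"rx": 0,"ry": 0,"rz": 0},
  {"dx": 0.215,"dy": -0.997,"dz": 0,"rx": 0,"ry": 0,"rz": 0},
  {"dx": 0.215,"dy": -0.997,"dz": 0,"rx": 0,"ry": 0,"rz": 0},
])

```text
t: 36.45
tcp_pos: [0.5239, -0.0543, 0.1523]
tool_rot: [0.159, 0.987, 0.0, -0.001]
force: [-0.6, 0.0, -1.3]
finger_gap: 0.357
gripper_force: 34.9
```

Emit:
move_arm([
  {"dx": 0.215,"dy": -0.997,"dz": 0,"rx": 0,"ry": 0,"rz": 0},
  {"dx": 0.215,"dy": -0.997,"dz": 0,"rx": 0,"ry": 0,"rz": 0},
  {"dx": 0.215,"dy": -0.997,"dz": 0,"rx": 0,"ry": 0,"rz": 0},
  {"dx": 0.215,"dy": -0.997,"dz": 0,"rx": 0,"ry": 0,"rz": 0},
  {"dx": 0.215,"dy": -0.997,"dz": 0,"rx": 0,"ry": 0,"rz": 0},
  {"dx": 0.215,"dy": -0.997,"dz": 0,"rx": 0,"ry": 0,"rz": 0},
  {"dx": 0.215,"dy": -0.997,"dz": 0,"rx": 0,"ry": 0,"rz": 0},
  {"dx": 0.215,"dy": -0.997,"dz": 0,"rx": 0,"ry": 0,"rz": 0},
  {"dx": 0,"dy": 0,"dz": 0,"rx": 0,"ry": 0,"rz": 0},
  {"dx": 0,"dy": 0,"dz": -0.4,"rx": 0,"ry": 0,"rz": 0},
])

```text
t: 37.7
tcp_pos: [0.5678, -0.253, 0.1432]
tool_rot: [0.159, 0.987, 0.0, 0.0]
force: [-0.3, 0.8, -0.3]
finger_gap: 0.359
gripper_force: 34.9
```

Emit:
move_arm([
  {"dx": 0,"dy": 0,"dz": -0.8,"rx": 0,"ry": 0,"rz": 0},
  {"dx": 0,"dy": 0,"dz": -0.8,"rx": 0,"ry": 0,"rz": 0},
  {"dx": 0,"dy": 0,"dz": -0.8,"rx": 0,"ry": 0,"rz": 0},
  {"dx": 0,"dy": 0,"dz": -0.7,"rx": 0,"ry": 0,"rz": 0},
  {"dx": 0,"dy": 0,"dz": -0.6,"rx": 0,"ry": 0,"rz": 0},
  {"dx": 0,"dy": 0,"dz": -0.4,"rx": 0,"ry": 0,"rz": 0},
  {"dx": 0,"dy": 0,"dz": -0.3,"rx": 0,"ry": 0,"rz": 0},
  {"dx": 0,"dy": 0,"dz": -0.16,"rx": 0,"ry": 0,"rz": 0},
  {"dx": 0,"dy": 0,"dz": -0.08,"rx": 0,"ry": 0,"rz": 0},
  {"dx": 0,"dy": 0,"dz": 0,"rx": 0,"ry": 0,"rz": 0},
])

```text
t: 38.95
tcp_pos: [0.568, -0.2533, 0.0276]
tool_rot: [0.159, 0.987, -0.0, 0.0]
force: [-0.8, 0.5, 0.7]
finger_gap: 0.356
gripper_force: 35.0
```

Emit:
move_arm([
  {"dx": 0,"dy": 0,"dz": -0.02,"rx": 0,"ry": 0,"rz": 0},
  {"dx": 0,"dy": 0,"dz": 0,"rx": 0,"ry": 0,"rz": 0},
  {"dx": 0,"dy": 0,"dz": 0,"rx": 0,"ry": 0,"rz": 0},
  {"dx": 0,"dy": 0,"dz": 0,"rx": 0,"ry": 0,"rz": 0},
  {"dx": 0,"dy": 0,"dz": 0.6,"rx": 0,"ry": 0,"rz": 0},
  {"dx": 0,"dy": 0,"dz": 1,"rx": 0,"ry": 0,"rz": 0},
  {"dx": 0,"dy": 0,"dz": 1,"rx": 0,"ry": 0,"rz": 0},
  {"dx": 0,"dy": 0,"dz": 1,"rx": 0,"ry": 0,"rz": 0},
  {"dx": 0,"dy": 0,"dz": 1,"rx": 0,"ry": 0,"rz": 0},
  {"dx": -0.017,"dy": 0.962,"dz": 0.5,"rx": 0,"ry": 0,"rz": 0},
], claw=70)

```text
t: 40.2
tcp_pos: [0.5684, -0.2302, 0.1566]
tool_rot: [0.16, 0.987, -0.001, 0.002]
force: [-1.1, 0.7, -0.8]
finger_gap: 0.702
gripper_force: 0.0
```

Emit:
move_arm([
  {"dx": -0.017,"dy": 0.962,"dz": 0,"rx": 0,"ry": 0,"rz": 0},
  {"dx": -0.017,"dy": 0.962,"dz": 0,"rx": 0,"ry": 0,"rz": 0},
  {"dx": -0.017,"dy": 0.962,"dz": 0,"rx": 0,"ry": 0,"rz": 0},
  {"dx": -0.017,"dy": 0.962,"dz": 0,"rx": 0,"ry": 0,"rz": 0},
  {"dx": -0.017,"dy": 0.962,"dz": 0,"rx": 0,"ry": 0,"rz": 0},
  {"dx": -0.017,"dy": 0.962,"dz": 0,"rx": 0,"ry": 0,"rz": 0},
  {"dx": -0.017,"dy": 0.962,"dz": 0,"rx": 0,"ry": 0,"rz": 0},
  {"dx": -0.017,"dy": 0.962,"dz": 0,"rx": 0,"ry": 0,"rz": 0},
  {"dx": -0.017,"dy": 0.962,"dz": 0,"rx": 0,"ry": 0,"rz": 0},
  {"dx": -0.017,"dy": 0.962,"dz": 0,"rx": 0,"ry": 0,"rz": 0},
])

```text
t: 41.45
tcp_pos: [0.5621, 0.0137, 0.1532]
tool_rot: [0.159, 0.987, 0.0, -0.001]
force: [-0.9, -0.3, -0.2]
finger_gap: 0.703
gripper_force: 0.0
```

Emit:
move_arm([
  {"dx": -0.017,"dy": 0.962,"dz": 0,"rx": 0,"ry": 0,"rz": 0},
  {"dx": -0.017,"dy": 0.962,"dz": 0,"rx": 0,"ry": 0,"rz": 0},
  {"dx": -0.017,"dy": 0.962,"dz": 0,"rx": 0,"ry": 0,"rz": 0},
  {"dx": -0.017,"dy": 0.962,"dz": 0,"rx": 0,"ry": 0,"rz": 0},
  {"dx": -0.017,"dy": 0.962,"dz": 0,"rx": 0,"ry": 0,"rz": 0},
  {"dx": -0.017,"dy": 0.962,"dz": 0,"rx": 0,"ry": 0,"rz": 0},
  {"dx": -0.017,"dy": 0.962,"dz": 0,"rx": 0,"ry": 0,"rz": 0},
  {"dx": -0.017,"dy": 0.962,"dz": 0,"rx": 0,"ry": 0,"rz": 0},
  {"dx": -0.017,"dy": 0.962,"dz": 0,"rx": 0,"ry": 0,"rz": 0},
  {"dx": -0.017,"dy": 0.962,"dz": 0,"rx": 0,"ry": 0,"rz": 0},
])

```text
t: 42.7
tcp_pos: [0.5573, 0.2538, 0.1531]
tool_rot: [0.159, 0.987, -0.0, -0.001]
force: [0.0, 0.2, -0.4]
finger_gap: 0.702
gripper_force: 0.0
```

Emit:
move_arm([
  {"dx": -0.017,"dy": 0.962,"dz": 0,"rx": 0,"ry": 0,"rz": 0},
  {"dx": -0.017,"dy": 0.962,"dz": 0,"rx": 0,"ry": 0,"rz": 0},
  {"dx": -0.017,"dy": 0.962,"dz": 0,"rx": 0,"ry": 0,"rz": 0},
  {"dx": -0.017,"dy": 0.962,"dz": 0,"rx": 0,"ry": 0,"rz": 0},
  {"dx": 0,"dy": 0,"dz": 0,"rx": 0,"ry": 0,"rz": 0},
  {"dx": 0,"dy": 0,"dz": -0.5,"rx": 0,"ry": 0,"rz": 0},
  {"dx": 0,"dy": 0,"dz": -0.8,"rx": 0,"ry": 0,"rz": 0},
  {"dx": 0,"dy": 0,"dz": -0.7,"rx": 0,"ry": 0,"rz": 0},
  {"dx": 0,"dy": 0,"dz": 0,"rx": 0,"ry": 0,"rz": 0},
  {"dx": 0,"dy": 0,"dz": 0,"rx": 0,"ry": 0,"rz": 0},
])

```text
t: 43.95
tcp_pos: [0.5575, 0.348, 0.1042]
tool_rot: [0.159, 0.987, 0.0, 0.0]
force: [-0.2, 1.4, 1.1]
finger_gap: 0.698
gripper_force: 0.0
```

Run:
```python
from h import *
b=cams.snapshot("top")[:,:,::-1]
cv2.imwrite("pics/t2.png",cv2.resize(b[185:290,355:490],None,fx=5,fy=5,interpolation=cv2.INTER_CUBIC))
```

```text
(no output)
```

View pics/t2.png

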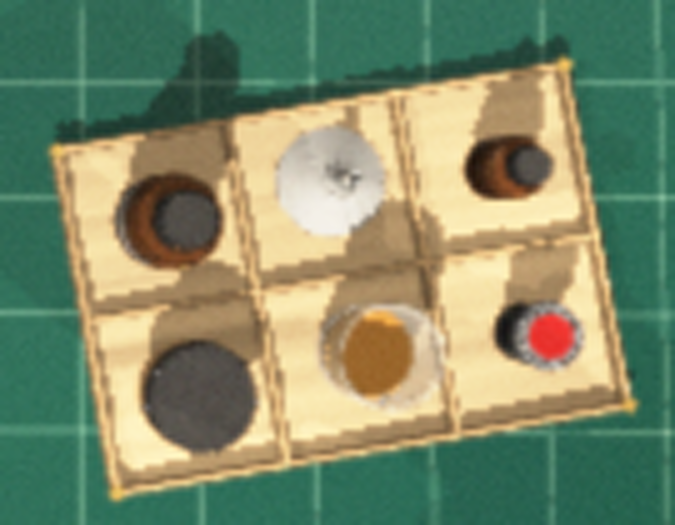

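All four stand well inside their compartments, with the pot lid centre at crop (199,396). I work out the pot's position and grasp the white can.

```bash
python3 -c "
from h import *
print(onz('top',full((199,396),(355,185),5),.059))"
```

```text
[ 0.4518 -0.0935]
```

Emit:
move_arm([
  {"dx": 0,"dy": 0,"dz": -0.6,"rx": 0,"ry": 0,"rz": 0},
  {"dx": 0,"dy": 0,"dz": -0.6,"rx": 0,"ry": 0,"rz": 0},
  {"dx": 0,"dy": 0,"dz": -0.6,"rx": 0,"ry": 0,"rz": 0},
  {"dx": 0,"dy": 0,"dz": -0.6,"rx": 0,"ry": 0,"rz": 0},
  {"dx": 0,"dy": 0,"dz": -0.5,"rx": 0,"ry": 0,"rz": 0},
  {"dx": 0,"dy": 0,"dz": -0.3,"rx": 0,"ry": 0,"rz": 0},
  {"dx": 0,"dy": 0,"dz": -0.1,"rx": 0,"ry": 0,"rz": 0},
  {"dx": 0,"dy": 0,"dz": 0,"rx": 0,"ry": 0,"rz": 0},
  {"dx": 0,"dy": 0,"dz": 0,"rx": 0,"ry": 0,"rz": 0},
  {"dx": 0,"dy": 0,"dz": 0,"rx": 0,"ry": 0,"rz": 0},
])

```text
t: 45.25
tcp_pos: [0.5574, 0.3484, 0.0221]
tool_rot: [0.159, 0.987, 0.0, 0.0]
force: [0.4, -0.0, -0.0]
finger_gap: 0.701
gripper_force: 0.0
```

Emit:
move_arm([
  {"dx": 0,"dy": 0,"dz": 0,"rx": 0,"ry": 0,"rz": 0},
  {"dx": 0,"dy": 0,"dz": 0,"rx": 0,"ry": 0,"rz": 0},
  {"dx": 0,"dy": 0,"dz": 0,"rx": 0,"ry": 0,"rz": 0},
  {"dx": 0,"dy": 0,"dz": 0,"rx": 0,"ry": 0,"rz": 0},
  {"dx": 0,"dy": 0,"dz": 0,"rx": 0,"ry": 0,"rz": 0},
  {"dx": 0,"dy": 0,"dz": 0,"rx": 0,"ry": 0,"rz": 0},
  {"dx": 0,"dy": 0,"dz": 0,"rx": 0,"ry": 0,"rz": 0},
  {"dx": 0,"dy": 0,"dz": 0,"rx": 0,"ry": 0,"rz": 0},
  {"dx": 0,"dy": 0,"dz": 0,"rx": 0,"ry": 0,"rz": 0},
  {"dx": 0,"dy": 0,"dz": 0,"rx": 0,"ry": 0,"rz": 0},
], claw=0, newtons=25)

```text
t: 46.5
tcp_pos: [0.5573, 0.3483, 0.0218]
tool_rot: [0.159, 0.987, 0.0, 0.0]
force: [-0.6, 1.2, 5.0]
finger_gap: 0.374
gripper_force: 24.8
```

Emit:
move_arm([
  {"dx": 0,"dy": 0,"dz": 1,"rx": 0,"ry": 0,"rz": 0},
  {"dx": 0,"dy": 0,"dz": 1,"rx": 0,"ry": 0,"rz": 0},
  {"dx": 0,"dy": 0,"dz": 1,"rx": 0,"ry": 0,"rz": 0},
  {"dx": -0.234,"dy": -0.982,"dz": 1,"rx": 0,"ry": 0,"rz": 0},
  {"dx": -0.234,"dy": -0.982,"dz": 0,"rx": 0,"ry": 0,"rz": 0},
  {"dx": -0.234,"dy": -0.982,"dz": 0,"rx": 0,"ry": 0,"rz": 0},
  {"dx": -0.234,"dy": -0.982,"dz": 0,"rx": 0,"ry": 0,"rz": 0},
  {"dx": -0.234,"dy": -0.982,"dz": 0,"rx": 0,"ry": 0,"rz": 0},
  {"dx": -0.234,"dy": -0.982,"dz": 0,"rx": 0,"ry": 0,"rz": 0},
  {"dx": -0.234,"dy": -0.982,"dz": 0,"rx": 0,"ry": 0,"rz": 0},
])

```text
t: 47.75
tcp_pos: [0.5151, 0.1754, 0.1207]
tool_rot: [0.159, 0.987, -0.0, -0.001]
force: [-0.0, -0.2, -0.2]
finger_gap: 0.376
gripper_force: 24.9
```

Emit:
move_arm([
  {"dx": -0.234,"dy": -0.982,"dz": 0,"rx": 0,"ry": 0,"rz": 0},
  {"dx": -0.234,"dy": -0.982,"dz": 0,"rx": 0,"ry": 0,"rz": 0},
  {"dx": -0.234,"dy": -0.982,"dz": 0,"rx": 0,"ry": 0,"rz": 0},
  {"dx": -0.234,"dy": -0.982,"dz": 0,"rx": 0,"ry": 0,"rz": 0},
  {"dx": -0.234,"dy": -0.982,"dz": 0,"rx": 0,"ry": 0,"rz": 0},
  {"dx": -0.234,"dy": -0.982,"dz": 0,"rx": 0,"ry": 0,"rz": 0},
  {"dx": -0.234,"dy": -0.982,"dz": 0,"rx": 0,"ry": 0,"rz": 0},
  {"dx": -0.234,"dy": -0.982,"dz": 0,"rx": 0,"ry": 0,"rz": 0},
  {"dx": -0.234,"dy": -0.982,"dz": 0,"rx": 0,"ry": 0,"rz": 0},
  {"dx": -0.234,"dy": -0.982,"dz": 0,"rx": 0,"ry": 0,"rz": 0},
])

```text
t: 49.0
tcp_pos: [0.4567, -0.0698, 0.121]
tool_rot: [0.159, 0.987, 0.0, -0.001]
force: [0.2, 0.5, -0.5]
finger_gap: 0.381
gripper_force: 24.9
```

Emit:
move_arm([
  {"dx": -0.234,"dy": -0.982,"dz": 0,"rx": 0,"ry": 0,"rz": 0},
  {"dx": 0,"dy": 0,"dz": 0,"rx": 0,"ry": 0,"rz": 0},
  {"dx": 0,"dy": 0,"dz": 0,"rx": 0,"ry": 0,"rz": 0},
  {"dx": 0,"dy": 0,"dz": -0.4,"rx": 0,"ry": 0,"rz": 0},
  {"dx": 0,"dy": 0,"dz": -0.4,"rx": 0,"ry": 0,"rz": 0},
  {"dx": 0,"dy": 0,"dz": -0.4,"rx": 0,"ry": 0,"rz": 0},
  {"dx": 0,"dy": 0,"dz": -0.3,"rx": 0,"ry": 0,"rz": 0},
  {"dx": 0,"dy": 0,"dz": -0.15,"rx": 0,"ry": 0,"rz": 0},
  {"dx": 0,"dy": 0,"dz": 0,"rx": 0,"ry": 0,"rz": 0},
  {"dx": 0,"dy": 0,"dz": 0,"rx": 0,"ry": 0,"rz": 0},
])

```text
t: 50.25
tcp_pos: [0.4519, -0.0938, 0.0805]
tool_rot: [0.159, 0.987, -0.0, 0.0]
force: [0.1, 0.0, -0.1]
finger_gap: 0.38
gripper_force: 24.9
```

Now down the last ~2.5 mm to contact.

Emit:
move_arm([
  {"dx": 0,"dy": 0,"dz": -0.04,"rx": 0,"ry": 0,"rz": 0},
  {"dx": 0,"dy": 0,"dz": -0.03,"rx": 0,"ry": 0,"rz": 0},
  {"dx": 0,"dy": 0,"dz": -0.03,"rx": 0,"ry": 0,"rz": 0},
  {"dx": 0,"dy": 0,"dz": 0,"rx": 0,"ry": 0,"rz": 0},
  {"dx": 0,"dy": 0,"dz": 0,"rx": 0,"ry": 0,"rz": 0},
  {"dx": 0,"dy": 0,"dz": 0,"rx": 0,"ry": 0,"rz": 0},
  {"dx": 0,"dy": 0,"dz": 0,"rx": 0,"ry": 0,"rz": 0},
  {"dx": 0,"dy": 0,"dz": 0,"rx": 0,"ry": 0,"rz": 0},
  {"dx": 0,"dy": 0,"dz": 0,"rx": 0,"ry": 0,"rz": 0},
  {"dx": 0,"dy": 0,"dz": 0,"rx": 0,"ry": 0,"rz": 0},
])

```text
t: 51.5
tcp_pos: [0.4518, -0.0937, 0.0778]
tool_rot: [0.159, 0.987, 0.0, -0.0]
force: [0.2, 1.5, 0.0]
finger_gap: 0.373
gripper_force: 24.9
```

Emit:
move_arm([
  {"dx": 0,"dy": 0,"dz": -0.02,"rx": 0,"ry": 0,"rz": 0},
  {"dx": 0,"dy": 0,"dz": -0.01,"rx": 0,"ry": 0,"rz": 0},
  {"dx": 0,"dy": 0,"dz": 0,"rx": 0,"ry": 0,"rz": 0},
  {"dx": 0,"dy": 0,"dz": 0,"rx": 0,"ry": 0,"rz": 0},
  {"dx": 0,"dy": 0,"dz": 0,"rx": 0,"ry": 0,"rz": 0},
  {"dx": 0,"dy": 0,"dz": 0,"rx": 0,"ry": 0,"rz": 0},
  {"dx": 0,"dy": 0,"dz": 0,"rx": 0,"ry": 0,"rz": 0},
  {"dx": 0,"dy": 0,"dz": 0,"rx": 0,"ry": 0,"rz": 0},
  {"dx": 0,"dy": 0,"dz": 0,"rx": 0,"ry": 0,"rz": 0},
  {"dx": 0,"dy": 0,"dz": 0,"rx": 0,"ry": 0,"rz": 0},
])

```text
t: 52.75
tcp_pos: [0.4519, -0.0937, 0.0772]
tool_rot: [0.159, 0.987, -0.0, 0.0]
force: [0.4, 2.0, 5.9]
finger_gap: 0.38
gripper_force: 25.1
```

Emit:
move_arm([
  {"dx": 0,"dy": 0,"dz": 0,"rx": 0,"ry": 0,"rz": 0},
  {"dx": 0,"dy": 0,"dz": 0,"rx": 0,"ry": 0,"rz": 0},
  {"dx": 0,"dy": 0,"dz": 0,"rx": 0,"ry": 0,"rz": 0},
  {"dx": 0,"dy": 0,"dz": 0,"rx": 0,"ry": 0,"rz": 0},
  {"dx": 0,"dy": 0,"dz": 0,"rx": 0,"ry": 0,"rz": 0},
  {"dx": 0,"dy": 0,"dz": 0.4,"rx": 0,"ry": 0,"rz": 0},
  {"dx": 0,"dy": 0,"dz": 0.8,"rx": 0,"ry": 0,"rz": 0},
  {"dx": 0,"dy": 0,"dz": 1,"rx": 0,"ry": 0,"rz": 0},
  {"dx": 0,"dy": 0,"dz": 1,"rx": 0,"ry": 0,"rz": 0},
  {"dx": 0,"dy": 0,"dz": 1,"rx": 0,"ry": 0,"rz": 0},
], claw=65)

```text
t: 54.0
tcp_pos: [0.4516, -0.0936, 0.1835]
tool_rot: [0.159, 0.987, -0.0, 0.0]
force: [0.4, -0.3, 0.6]
finger_gap: 0.652
gripper_force: 0.0
```

Emit:
move_arm([
  {"dx": 0,"dy": 1,"dz": 0,"rx": 0,"ry": 0,"rz": 0},
  {"dx": 0,"dy": 1,"dz": 0,"rx": 0,"ry": 0,"rz": 0},
  {"dx": 0,"dy": 1,"dz": 0,"rx": 0,"ry": 0,"rz": 0},
  {"dx": 0,"dy": 1,"dz": 0,"rx": 0,"ry": 0,"rz": 0},
  {"dx": 0,"dy": 1,"dz": 0,"rx": 0,"ry": 0,"rz": 0},
  {"dx": 0,"dy": 1,"dz": 0,"rx": 0,"ry": 0,"rz": 0},
  {"dx": 0,"dy": 1,"dz": 0,"rx": 0,"ry": 0,"rz": 0},
  {"dx": 0,"dy": 1,"dz": 0,"rx": 0,"ry": 0,"rz": 0},
  {"dx": 0,"dy": 0.5,"dz": 0,"rx": 0,"ry": 0,"rz": 0},
  {"dx": 0,"dy": 0,"dz": 0,"rx": 0,"ry": 0,"rz": 0},
])

```text
t: 55.25
tcp_pos: [0.4517, 0.1192, 0.1824]
tool_rot: [0.158, 0.987, -0.0, 0.0]
force: [0.4, 0.4, -0.0]
finger_gap: 0.65
gripper_force: 0.0
```

Run:
```python
from h import *
a=cams.snapshot("top")[:,:,::-1][185:290,355:490];b=cams.snapshot("scene")[:,:,::-1][130:240,345:465]
f=lambda i:cv2.resize(i,(390,400),interpolation=cv2.INTER_CUBIC)
cv2.imwrite("pics/e.png",np.hstack([f(a),f(b)]))
```

```text
(no output)
```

View pics/e.png

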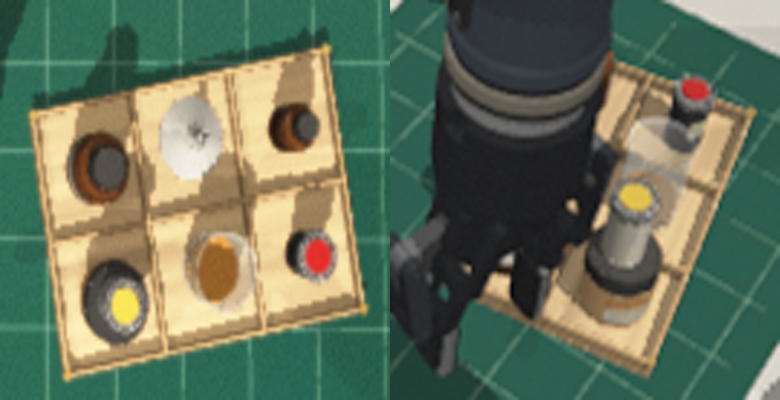

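Both views show the white can upright on the pot's lid: (125,308) left panel, (635,215) right panel. All the others stand in place. I do one numeric check and hand in.

Run:
```python
from h import *
from station import order
x=onz("top",(355+125.5*135/390-.5,185+308.5*105/400-.5),.110);print(x)
if np.hypot(*(x-[.4518,-.0935]))<.009: print(order.sign_off())
```

```text
[ 0.4512 -0.0939]
the job is handed in; nothing more can be done
None
```

The job is handed in at about 55 s of the 128 s allowed; sign-off gave no verdict. In the last pictures the pot, black film can and both amber bottles stand upright in their compartments, the white can is about 1 mm off the middle of the pot's lid, and the beaker and funnel look unmoved; the tin and clip were not in those last crops.

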